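# Show which spacer goes on which lug

### The arm

A 6-joint arm with a two-finger parallel gripper is mounted at the origin on the work surface. World frame = base frame: x ahead of the robot, y to its left, z up, the work surface at z = 0. Lengths are in m, angles in degrees, forces in N, time in s.
With the tool pointing down it reaches from about 0.375 to 0.9 m from the base axis. Payload 3.1 kg.
Tool frame: the origin (TCP) lies between the finger pads, 19 mm behind the fingertips; this is the grasp point; z points along the fingers, y is the line along which they close (so a half turn about z gives the same grasp; the last joint's range is limited). The gripper opens to 87 mm and grips with 3 to 60 N. Pads are 19 mm wide; open, the fingers measure 117 mm over their backs; the gripper's body (75 mm by 190 mm) begins 51 mm behind the grasp point.
Start: joints at [54.975, 30.224, 82.088, -0, 67.689, -10.227], TCP at [0.262, 0.567, 0.241] pointing down, gripper open.
Joint ranges: [-176.69, 176.69], [-43.24, 126.21], [12.49, 139.97], [-82, 262], [0, 151.66], [-163.58, 163.58]. Speed limits (degrees/s): [159.86, 159.86, 180, 180, 180, 180].

### API

Orientations are given as a 3x3 rotation matrix whose columns are the frame's x, y, z axes.
In Python, from rig import bot, viewer, ticket gives the robot as it stands.
- The arm moves only by the tool servo_tool, never from a script. Its argument "targets" is a list of rows, each an object with "offset": the shift along the tool's x, y, z in m, a list of three; "dr": the turn, a rotation vector about the tool's x, y, z in degrees, a list of three. In form: [{"offset": [x, y, z], "dr": [ax, ay, az]}, ...]. A call has 1 to 20 rows; each row is the pose to reach, as a shift and turn from the pose commanded when the call began, along the tool's axes at that moment; what a row does not reach only later rows make up. A row lasts 1/12 s, in which the tool goes at most 41.7 mm and 7.16 degrees, less where a joint would pass 70% of its speed; a pose out of reach is approached as far as the arm can. A call with a gripper value outside its range is refused whole. "gripper" is the gripper command: -1 is fully open, 1 is shut, values between are in proportion, set as the call begins (left out, the last holds). The fingers move at their own pace and stop on an object; the grip force is fixed at half the most. Time passes only in rows, so rows that repeat a pose let the fingers close. It gives the time, the measured TCP pose, the force, the opening and the grip force at its end, in the units of the state.
- bot.read_state(): the state, without advancing time (a new reading comes with each control period).
- viewer.capture(name): name is "side" or "top"; returns a dict with "color" (480x640x3 uint8, red, green, blue), "camera_matrix" (3x3 intrinsics, pixels), "R" (3x3) and "t" (3): a world point X has camera coordinates R X + t. Camera axes: x right, y down, z forward; pixel columns grow to the right and rows downward; lengths in m; the calibration is good to about 2 mm. A picture is of the moment at which its call begins. There is no depth.
- ticket.hand_in(): hands the job in; it is judged then, once.
The state is a dict: "time_s": time; "joint_positions": joint angles; "qvel": joint speeds; "tau": joint torques, N m; "position": TCP position; "tcp_rot": TCP orientation; "force": force on the tool from outside, world axes, zero at the start; "moment": the same for the moment, N m; "opening": opening from 0.0 (shut) to 1.0 (fully open); "grasp_force": force on a finger pad.
Only numpy, scipy, OpenCV 4.12 (cv2) and the standard library are available. Lean on these libraries where they do the work, as an engineer would, in place of code of your own. Each camera call takes 0.05 s, during which the arm holds its last target. There are 200 camera calls.

### The job

Show the new helper this repair by pointing straight down with the fingertips: first point at the narrow white spacer lying on the bench, staying about 2 cm above it for two seconds, then point in the same way for two seconds at the bare lug of the top bar in the clip board, where that spacer has to go, and finish there still pointing. Point only: touch, move or lift nothing on the bench, and do not point at the wide spacer or at the lug that already has its spacer.

Things in the scene. Friction and masses are not known exactly. Their poses are not given: they have to be found in the camera images.
- spacer_narrow_top (a point): Centre of the upper face of the narrow white nylon frame spacer, which lies loose and flat on the bench: an open sleeve with a wing on each side, 36 mm wide over the wings (its x axis), 26 mm long (y), 14 mm high. This point is 14 mm above the bench; z is up.
- spacer_wide_top (a point): Centre of the upper face of the wide white nylon spacer, the wrong one for this bar: same make, also loose and flat on the bench, but 51 mm wide over the wings (x), 26 mm long (y), 14 mm high. This point is 14 mm above the bench.
- bare_lug_top (a point): Middle of the upper edge of the bare lug: the plain pine end of the top bar that has no spacer on it. The lug is 38 mm long along the bar (its y axis), 10 mm thick (x), 22 mm tall; it juts out past the clip board with free air under it. This point is 111 mm above the bench; z is up. It may be at the left or the right end.
- fitted_lug_top (a point): Top of the white narrow spacer already pushed onto the lug at the other end of the top bar: it stands 36 mm tall on the lug (wings up and down), 14 mm thick, 26 mm along the bar. This point is over the lug's middle, 118 mm above the bench.
- clip_board: Fixed dark wood clip board. Origin: middle of its underside; x to its back, y along the bar. Base 110 x 320 x 18 mm; upright board 20 to 35 mm behind the origin, 320 mm long, top 135 mm above the bench. Two clips hold the pine top bar on edge over the origin: 432 mm long, 16 mm thick, 86 to 114 mm above the bench. Its last 38 mm at each end are the lugs, middles 197 mm from the origin.
- awl: Loose awl with turned beech handle and steel point, 150 mm long, up to 26 mm thick, lying along its x axis with the point to +x. Origin on the bench under its middle.
- frame_grip: Loose blue plastic frame grip (crossed tongs), lying flat, 175 mm long along x (handles to -x), 85 mm wide, 26 mm high. Origin on the bench under the pivot.
- nail_tin: Small round open steel tin of frame nails, 68 mm across, 30 mm high, loose. Origin: centre of its underside.
- hive_tool: Loose flat steel hive tool with yellow middle, 258 mm long along x, 40 mm wide, 4 mm thick. Origin under its middle.
- glue_bottle: Yellow wood glue bottle with red cap, standing loose, 56 mm across, 160 mm tall. Origin: centre of its underside.

How it is judged:
By the outcome, as a careful person would: the job done as asked, in the order asked, and still so for the second after the job is handed in, with the robot touching nothing.
It also fails if it takes over 43 s, if anything falls off the work surface, if the arm or the gripper's body presses on something with over 40 N, if the wrist force passes 120 N, or if a joint passes its speed limit or range.

## Working session

There is one attempt and no reset: what is moved stays moved. The work goes in short steps, Python scripts to look and compute and a tool call to move; the robot and the scene stay as the last step left them, time stands still between calls to the robot, and variables do not carry over. Pictures are saved under pics/ and viewed, at most 10 in all, crops included, and the job is handed in when it is done.

Besides the shell and the picture viewer there is one more tool, called after "Call:" in YAML: its name, and indented under it one key for each argument. servo_tool: Moves the arm, as the interface text tells. Its arguments: {"type":"object","properties":{"targets":{"type":"array"},"gripper":{"type":"number"}},"required":["targets"]}

```bash
mkdir -p pics; cat > h.py <<'E'
import numpy as np, cv2
from rig import bot, viewer, ticket
def ray(c,u,v):
    d=c["R"].T@np.linalg.inv(c["camera_matrix"])@np.array([u,v,1.]); o=-c["R"].T@np.array(c["t"]); return o,d
def onz(c,u,v,z):
    o,d=ray(c,u,v); return o+d*(z-o[2])/d[2]
def tri(c1,p1,c2,p2):
    o1,d1=ray(c1,*p1);o2,d2=ray(c2,*p2)
    s=np.linalg.lstsq(np.c_[d1,-d2],o2-o1,rcond=None)[0]
    a,b=o1+s[0]*d1,o2+s[1]*d2; return (a+b)/2,np.linalg.norm(a-b)
def proj(c,X):
    p=c["camera_matrix"]@(c["R"]@np.array(X)+c["t"]); return p[:2]/p[2]
E
python3 - <<'E'
from h import *
import pickle
D={}
for n in("top","side"):
    c=viewer.capture(n);c={k:np.array(v) for k,v in c.items() if k in("color","camera_matrix","R","t")};D[n]=c
    cv2.imwrite(f"pics/{n}1.png",c["color"][...,::-1]); print(n,ray(c,320,240)[0].round(3),c["camera_matrix"][0,0])
pickle.dump(D,open("d.pkl","wb")); s=bot.read_state(); print(s["position"],s["tcp_rot"],s["time_s"])
E
```

```text
top [2.520e-01 1.000e-03 1.434e+00] 580.4467049232808
side [-0.05  -0.686  0.975] 496.8912009442061
[0.26175468 0.56686304 0.24037995] [[-9.07792643e-01  4.19417805e-01 -1.10512913e-03]
 [ 4.19419126e-01  9.07791314e-01 -1.58962936e-03]
 [ 3.36507765e-04 -1.90656614e-03 -9.99998126e-01]] 0.1
```

View pics/top1.png

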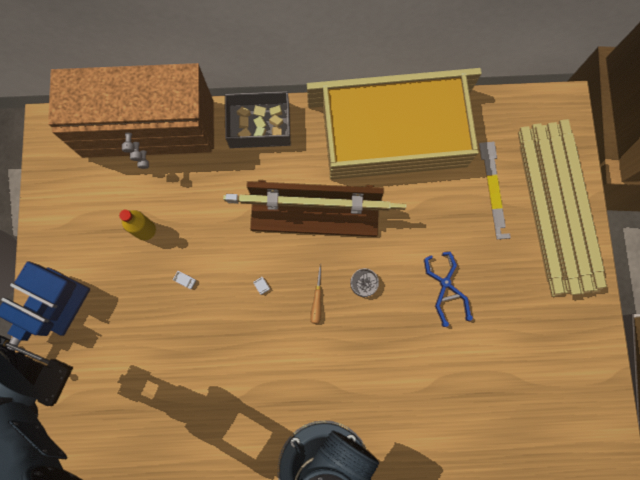

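View pics/side1.png

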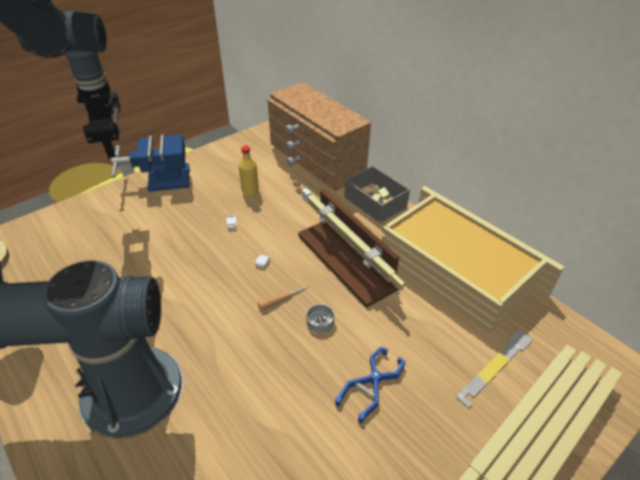

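The top view shows white spacers at about (185,281) and (262,286). The fitted lug is on the left at (231,198) and the bare lug on the right at about (398,207). In the side view the spacers are at (231,222) and (262,261), and the bare lug end is near (398,282).

```bash
cat > m.py <<'E'
from h import *
import pickle
D=pickle.load(open("d.pkl","rb"));T,S=D["top"],D["side"]
def blob(c,u,v,r,zs=14e-3):
    u,v=int(u),int(v);im=c["color"][v-r:v+r,u-r:u+r];hsv=cv2.cvtColor(im,cv2.COLOR_RGB2HSV)
    m=((hsv[...,1]<70)&(hsv[...,2]>120)).astype(np.uint8)
    n,l,st,ce=cv2.connectedComponentsWithStats(m);k=1+st[1:,4].argmax()
    pts=np.argwhere(l==k)[:,::-1]+[u-r,v-r]
    return ce[k]+[u-r,v-r],pts
for a,b in(((185,281),(231,222)),((262,286),(262,261))):
    p,P=blob(T,*a,18);q,Q=blob(S,*b,14)
    X,e=tri(T,p,S,q)
    W=np.array([onz(T,*x,.014)[:2] for x in P],np.float32)
    print("spacer",p.round(1),q.round(1),"tri",X.round(4),e.round(4),"onz",onz(T,*p,.014).round(4),onz(S,*q,.014).round(4),"rect",cv2.minAreaRect(W),len(P))
tiles=[(T,185,281,20),(T,262,286,20),(T,231,198,20),(T,395,206,20),(S,231,222,20),(S,262,261,20),(S,308,195,20),(S,395,280,20)]
t=[cv2.resize(c["color"][v-r:v+r,u-r:u+r],(200,200),interpolation=cv2.INTER_NEAREST) for c,u,v,r in tiles]
cv2.imwrite("pics/tiles.png",np.vstack([np.hstack(t[:4]),np.hstack(t[4:])])[...,::-1])
E
python3 m.py
```

```text
spacer [183.9 279.4] [231.3 221.7] tri [0.4591 0.3279 0.0024] 0.0006 onz [0.4572 0.3254 0.014 ] [0.4533 0.3157 0.014 ] rect ((0.4571773111820221, 0.3255448639392853), (0.05156025290489197, 0.026102185249328613), 61.19916534423828) 227
spacer [261.  285.2] [261.7 260.8] tri [0.4355 0.1367 0.0048] 0.0002 onz [0.4342 0.1359 0.014 ] [0.4309 0.1289 0.014 ] rect ((0.4338753819465637, 0.13592685759067535), (0.03758815675973892, 0.027607226744294167), 29.02295684814453) 169
```

View pics/tiles.png

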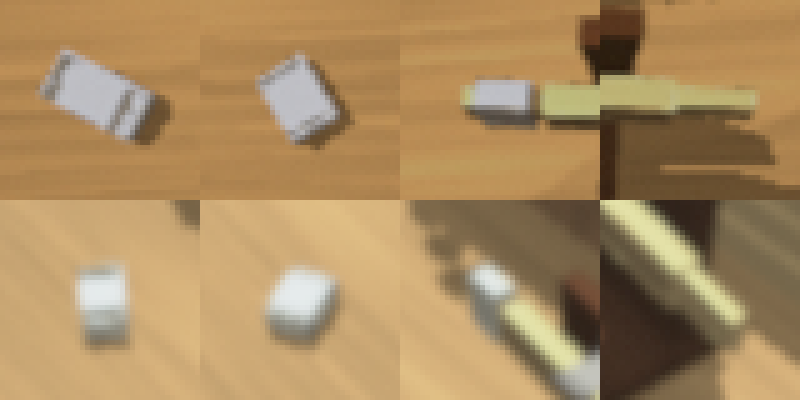

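The tiles show the left spacer is the wide one (51.6 x 26 mm) and the right one is narrow (37.6 x 27.6 mm, within tolerance of 36 x 26). The bare lug in the top view spans u≈389.4–406.2, v≈203.5–208. In the side view it runs from about (393,273) to (403.5,282).

```bash
cat > m2.py <<'E'
from h import *
import pickle
D=pickle.load(open("d.pkl","rb"));T,S=D["top"],D["side"]
def pine(c,u0,u1,v0,v1):
    hsv=cv2.cvtColor(c["color"][v0:v1,u0:u1],cv2.COLOR_RGB2HSV)
    m=cv2.inRange(hsv,(23,60,130),(36,255,255))
    n,l,st,ce=cv2.connectedComponentsWithStats(m);k=1+st[1:,4].argmax()
    return np.argwhere(l==k)[:,::-1]+[u0,v0]
P=pine(T,365,420,190,225);Q=pine(S,360,420,245,300)
for u in range(380,410): print(u,P[P[:,0]==u][:,1].min(initial=999),P[P[:,0]==u][:,1].max(initial=0),end=' | ')
print()
for u in range(384,408): print(u,Q[Q[:,0]==u][:,1].min(initial=999),Q[Q[:,0]==u][:,1].max(initial=0),end=' | ')
a,b=onz(T,389.4,205.5,.111),onz(T,406.4,206.3,.111)
print("\nlug ends",a,b,np.linalg.norm(a-b),"mid",(a+b)/2,"in side",proj(S,(a+b)/2),proj(S,a),proj(S,b))
print("tri tip",tri(T,(406.2,206.),S,(403.5,282)),"mid",tri(T,(397.8,206.),S,(398.5,277.5)))
# fitted spacer top on z=.118, bar length check
f=onz(T,231+(-20+(502-400)/5),178+88/5+.0,.118);print("fitted",f,"sep",np.linalg.norm(f[:2]-((a+b)/2)[:2]))
n=np.array([.434,.136,.014]);print(proj(S,n))
s=bot.read_state();R=np.array(s["tcp_rot"]);p=np.array(s["position"])
print("reach",np.hypot(*n[:2]),np.hypot(*((a+b)/2)[:2]))
print("tool offset to narrow hover z.12", R.T@(np.array([.434,.136,.15])-p))
E
python3 m2.py
```

```text
380 201 206 | 381 201 206 | 382 201 206 | 383 202 206 | 384 202 207 | 385 202 206 | 386 202 207 | 387 202 207 | 388 202 207 | 389 202 207 | 390 203 207 | 391 203 206 | 392 203 206 | 393 204 206 | 394 204 206 | 395 204 206 | 396 204 206 | 397 204 206 | 398 204 206 | 399 204 207 | 400 204 206 | 401 204 206 | 402 204 206 | 403 204 206 | 404 204 206 | 405 204 206 | 406 999 0 | 407 999 0 | 408 999 0 | 409 999 0 | 
384 261 270 | 385 262 271 | 386 263 272 | 387 264 273 | 388 265 274 | 389 266 274 | 390 267 275 | 391 268 276 | 392 269 277 | 393 270 278 | 394 271 279 | 395 273 280 | 396 274 281 | 397 276 282 | 398 277 283 | 399 277 284 | 400 279 285 | 401 280 285 | 402 280 284 | 403 281 283 | 404 999 0 | 405 999 0 | 406 999 0 | 407 999 0 | 
lug ends [ 0.59680005 -0.17993501  0.111     ] [ 0.59306262 -0.21977524  0.111     ] 0.04001515789056224 mid [ 0.59493134 -0.19985512  0.111     ] in side [396.47094473 278.17860029] [390.96795406 272.9839461 ] [402.08567314 283.47873148]
tri tip (array([ 0.59448096, -0.21986555,  0.11453648]), np.float64(0.003680820821052338)) mid (array([ 0.59668643, -0.20099281,  0.11213896]), np.float64(0.005297251920164169))
fitted [0.63563698 0.19037804 0.118     ] sep 0.39235044784652706
[261.12266915 258.7996297 ]
reach 0.4548098503770559 0.6276028737306372
tool offset to narrow hover z.12 [-0.33710565 -0.31871865  0.09087434]
```

Call:
servo_tool:
  targets:
    - {"offset":[-0.003,-0.003,0.001],"dr":[0,0,0]}
    - {"offset":[-0.013,-0.013,0.003],"dr":[0,0,0]}
    - {"offset":[-0.027,-0.026,0.007],"dr":[0,0,0]}
    - {"offset":[-0.044,-0.041,0.012],"dr":[0,0,0]}
    - {"offset":[-0.064,-0.061,0.017],"dr":[0,0,0]}
    - {"offset":[-0.084,-0.08,0.022],"dr":[0,0,0]}
    - {"offset":[-0.108,-0.102,0.029],"dr":[0,0,0]}
    - {"offset":[-0.131,-0.124,0.035],"dr":[0,0,0]}
    - {"offset":[-0.155,-0.147,0.041],"dr":[0,0,0]}
    - {"offset":[-0.179,-0.169,0.048],"dr":[0,0,0]}
    - {"offset":[-0.202,-0.191,0.054],"dr":[0,0,0]}
    - {"offset":[-0.226,-0.214,0.06],"dr":[0,0,0]}
    - {"offset":[-0.249,-0.236,0.067],"dr":[0,0,0]}
    - {"offset":[-0.27,-0.255,0.072],"dr":[0,0,0]}
    - {"offset":[-0.29,-0.274,0.077],"dr":[0,0,0]}
    - {"offset":[-0.307,-0.29,0.082],"dr":[0,0,0]}
    - {"offset":[-0.32,-0.303,0.086],"dr":[0,0,0]}
    - {"offset":[-0.33,-0.313,0.088],"dr":[0,0,0]}
    - {"offset":[-0.337,-0.319,0.09],"dr":[0,0,0]}
    - {"offset":[-0.337,-0.319,0.09],"dr":[0,0,0]}
  gripper: 1

```text
time_s: 1.77
position: [0.435, 0.135, 0.1509]
tcp_rot: [[-0.907, 0.422, 0.0], [0.422, 0.907, -0.0], [-0.0, -0.0, -1.0]]
force: [-0.3, 0.5, 0.2]
opening: 0.004
grasp_force: 0.0
```

```bash
python3 - <<'E'
from h import *
t=viewer.capture("top");c=viewer.capture("side");s=bot.read_state();R=np.array(s["tcp_rot"]);p=np.array(s["position"])
print(s["time_s"],p,s["opening"],s["force"],np.linalg.norm(s["qvel"]));print("offset to hover",R.T@(np.array([.434,.136,.053])-p))
im=np.hstack([cv2.resize(t["color"][180:380,180:340],(400,500)),cv2.resize(c["color"][160:360,190:350],(400,500))])
cv2.imwrite("pics/hover1.png",im[...,::-1])
E
```

```text
1.8667 [0.43399641 0.13650939 0.15120653] 0.003958275493502902 [ 0.1369786   0.81730147 -0.12535531] 1.269001411954401
offset to hover [-0.000275   -0.00046159  0.09820638]
```

View pics/hover1.png

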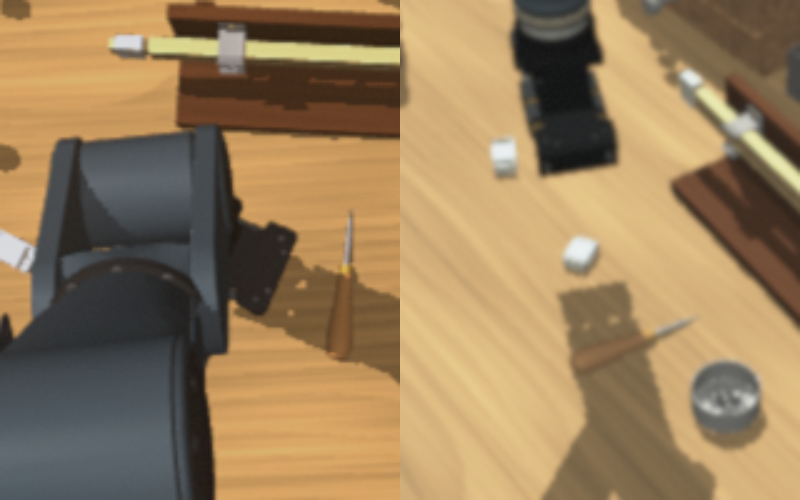

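The side crop shows the gripper upright over the narrow spacer at (577,250), with nothing touched. I'll descend to 2 cm and hold there.

Call:
servo_tool:
  targets:
    - {"offset":[0,0,0.004],"dr":[0,0,0]}
    - {"offset":[0,0,0.013],"dr":[0,0,0]}
    - {"offset":[0,0,0.026],"dr":[0,0,0]}
    - {"offset":[0,0,0.04],"dr":[0,0,0]}
    - {"offset":[0,0,0.055],"dr":[0,0,0]}
    - {"offset":[0,0,0.069],"dr":[0,0,0]}
    - {"offset":[0,0,0.081],"dr":[0,0,0]}
    - {"offset":[0,0,0.09],"dr":[0,0,0]}
    - {"offset":[0,0,0.095],"dr":[0,0,0]}
    - {"offset":[0,0,0.098],"dr":[0,0,0]}
    - {"offset":[0,0,0.098],"dr":[0,0,0]}
    - {"offset":[0,0,0.098],"dr":[0,0,0]}
    - {"offset":[0,0,0.098],"dr":[0,0,0]}

```text
time_s: 2.95
position: [0.4346, 0.1365, 0.0537]
tcp_rot: [[-0.908, 0.419, 0.001], [0.419, 0.908, 0.0], [-0.001, 0.001, -1.0]]
force: [0.6, 0.7, -0.1]
opening: 0.004
grasp_force: 0.0
```

```bash
python3 - <<'E'
from h import *
c=viewer.capture("side");s=bot.read_state();p=np.array(s["position"])
print(s["time_s"],p,s["force"],np.linalg.norm(s["qvel"]));print("tip px",proj(c,p-[0,0,.019]),"in crop x5 from 220,200")
cv2.imwrite("pics/hover2.png",cv2.resize(c["color"][180:300,200:320],(600,600))[...,::-1])
E
```

```text
3.0 [0.43463665 0.13649838 0.05378488] [ 0.12168655 -0.09989199 -0.3009848 ] 0.17499504551259404
tip px [260.63975282 253.14683845] in crop x5 from 220,200
```

View pics/hover2.png

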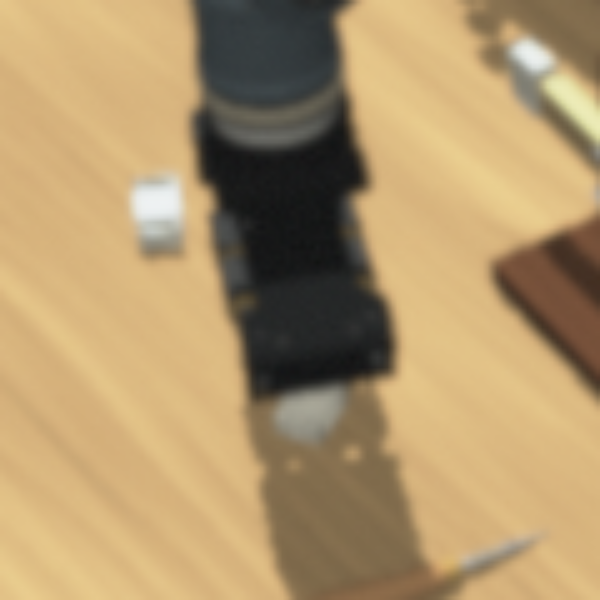

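The fingertips (crop ≈(303,366)) are right above the narrow spacer at (310,410), with clear space between. Holding.

Call:
servo_tool:
  targets:
    - {"offset":[0,0,0],"dr":[0,0,0]}
    - {"offset":[0,0,0],"dr":[0,0,0]}
    - {"offset":[0,0,0],"dr":[0,0,0]}
    - {"offset":[0,0,0],"dr":[0,0,0]}
    - {"offset":[0,0,0],"dr":[0,0,0]}
    - {"offset":[0,0,0],"dr":[0,0,0]}
    - {"offset":[0,0,0],"dr":[0,0,0]}
    - {"offset":[0,0,0],"dr":[0,0,0]}
    - {"offset":[0,0,0],"dr":[0,0,0]}
    - {"offset":[0,0,0],"dr":[0,0,0]}
    - {"offset":[0,0,0],"dr":[0,0,0]}
    - {"offset":[0,0,0],"dr":[0,0,0]}
    - {"offset":[0,0,0],"dr":[0,0,0]}
    - {"offset":[0,0,0],"dr":[0,0,0]}
    - {"offset":[0,0,0],"dr":[0,0,0]}
    - {"offset":[0,0,0],"dr":[0,0,0]}
    - {"offset":[0,0,0],"dr":[0,0,0]}
    - {"offset":[0,0,0],"dr":[0,0,0]}
    - {"offset":[0,0,0],"dr":[0,0,0]}
    - {"offset":[0,0,0],"dr":[0,0,0]}

```text
time_s: 4.67
position: [0.4342, 0.1364, 0.0532]
tcp_rot: [[-0.908, 0.419, -0.0], [0.419, 0.908, -0.0], [0.0, -0.0, -1.0]]
force: [-0.3, -0.5, -0.0]
opening: 0.005
grasp_force: 0.0
```

Call:
servo_tool:
  targets:
    - {"offset":[0,0,0],"dr":[0,0,0]}
    - {"offset":[0,0,0],"dr":[0,0,0]}
    - {"offset":[0,0,0],"dr":[0,0,0]}
    - {"offset":[0,0,0],"dr":[0,0,0]}
    - {"offset":[0,0,0],"dr":[0,0,0]}
    - {"offset":[0,0,0],"dr":[0,0,0]}
    - {"offset":[0,0,0],"dr":[0,0,0]}
    - {"offset":[0,0,0],"dr":[0,0,0]}
    - {"offset":[0,0,0],"dr":[0,0,0]}
    - {"offset":[0,0,-0.004],"dr":[0,0,0]}
    - {"offset":[0,0,-0.016],"dr":[0,0,0]}
    - {"offset":[0,0,-0.036],"dr":[0,0,0]}
    - {"offset":[0,0,-0.06],"dr":[0,0,0]}
    - {"offset":[0,0,-0.085],"dr":[0,0,0]}
    - {"offset":[0,0,-0.11],"dr":[0,0,0]}
    - {"offset":[0,0,-0.135],"dr":[0,0,0]}
    - {"offset":[0,0,-0.155],"dr":[0,0,0]}
    - {"offset":[0,0,-0.168],"dr":[0,0,0]}
    - {"offset":[0,0,-0.174],"dr":[0,0,0]}
    - {"offset":[0,0,-0.175],"dr":[0,0,0]}

```text
time_s: 6.33
position: [0.4347, 0.1365, 0.2296]
tcp_rot: [[-0.908, 0.419, 0.003], [0.419, 0.908, 0.0], [-0.003, 0.001, -1.0]]
force: [0.6, -0.1, 0.8]
opening: 0.007
grasp_force: 0.0
```

```bash
python3 - <<'E'
from h import *
s=bot.read_state();R=np.array(s["tcp_rot"]);p=np.array(s["position"])
print(s["time_s"],p);o=R.T@(np.array([.596,-.199,.225])-p);print("offset to above lug",o)
E
```

```text
6.3333 [0.43471221 0.13650402 0.22956548]
offset to above lug [-0.28710422 -0.23694694  0.00498565]
```

Call:
servo_tool:
  targets:
    - {"offset":[-0.003,-0.002,0],"dr":[0,0,0]}
    - {"offset":[-0.011,-0.009,0],"dr":[0,0,0]}
    - {"offset":[-0.023,-0.019,0],"dr":[0,0,0]}
    - {"offset":[-0.037,-0.031,0],"dr":[0,0,0]}
    - {"offset":[-0.055,-0.045,0],"dr":[0,0,0]}
    - {"offset":[-0.072,-0.059,0],"dr":[0,0,0]}
    - {"offset":[-0.092,-0.076,0],"dr":[0,0,0]}
    - {"offset":[-0.112,-0.092,0],"dr":[0,0,0]}
    - {"offset":[-0.132,-0.109,0],"dr":[0,0,0]}
    - {"offset":[-0.152,-0.126,0],"dr":[0,0,0]}
    - {"offset":[-0.172,-0.142,0],"dr":[0,0,0]}
    - {"offset":[-0.192,-0.159,0],"dr":[0,0,0]}
    - {"offset":[-0.212,-0.175,0],"dr":[0,0,0]}
    - {"offset":[-0.23,-0.19,0],"dr":[0,0,0]}
    - {"offset":[-0.247,-0.204,0],"dr":[0,0,0]}
    - {"offset":[-0.261,-0.216,0],"dr":[0,0,0]}
    - {"offset":[-0.273,-0.225,0],"dr":[0,0,0]}
    - {"offset":[-0.281,-0.232,0],"dr":[0,0,0]}
    - {"offset":[-0.287,-0.237,0],"dr":[0,0,0]}
    - {"offset":[-0.287,-0.237,0],"dr":[0,0,0]}

```text
time_s: 8.0
position: [0.5955, -0.2008, 0.2271]
tcp_rot: [[-0.907, 0.421, -0.001], [0.421, 0.907, 0.0], [0.001, -0.0, -1.0]]
force: [-0.7, -0.1, -0.1]
opening: 0.005
grasp_force: 0.0
```

```bash
python3 - <<'E'
from h import *
c=viewer.capture("side");t=viewer.capture("top");s=bot.read_state();R=np.array(s["tcp_rot"]);p=np.array(s["position"])
print(s["time_s"],p,"to hover",R.T@(np.array([.596,-.199,.150])-p),"tip px",proj(c,p-[0,0,.019]))
cv2.imwrite("pics/lug1.png",np.hstack([cv2.resize(c["color"][160:320,320:480],(400,400)),cv2.resize(t["color"][120:280,300:460],(400,400))])[...,::-1])
E
```

```text
8.1 [ 0.59476132 -0.19877772  0.22755107] to hover [-0.00136725  0.00028578  0.07754871] tip px [401.16369426 248.27519739]
```

View pics/lug1.png

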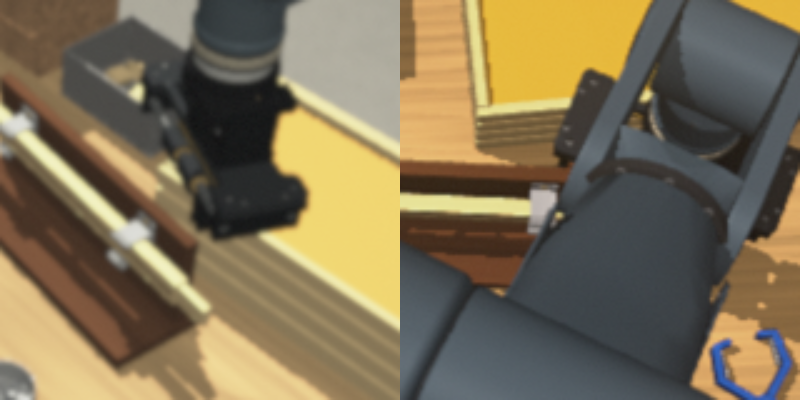

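```bash
python3 - <<'E'
from h import *
c=viewer.capture("side");s=bot.read_state();R=np.array(s["tcp_rot"]);p=np.array(s["position"])
print(s["time_s"],p,s["joint_positions"])
im=cv2.resize(c["color"][130:290,330:490],(600,600),interpolation=cv2.INTER_CUBIC)
q=lambda X:tuple(int(a) for a in (proj(c,X)-[330,130])*3.75)
for d,col in((.019,(255,0,0)),(0,(0,255,0)),(-.051,(0,255,255)),(-.15,(255,0,255)),(-.2,(255,255,0))):
    cv2.circle(im,q(p+R@[0,0,d]),4,col,-1)
cv2.line(im,q(p+R@[-.04,0,-.051]),q(p+R@[.04,0,-.051]),(255,0,0),1)
cv2.line(im,q(p+R@[0,-.095,-.051]),q(p+R@[0,.095,-.051]),(0,255,0),1)
cv2.circle(im,q([.596,-.199,.111]),4,(255,0,0),-1)
cv2.imwrite("pics/lug2.png",im[...,::-1])
E
```

```text
8.15 [ 0.59469877 -0.19837229  0.22779137] [-2.86514737e+01  3.12502578e+01  8.25255872e+01  1.40310941e-02
  6.63243920e+01 -9.38768880e+01]
```

View pics/lug2.png

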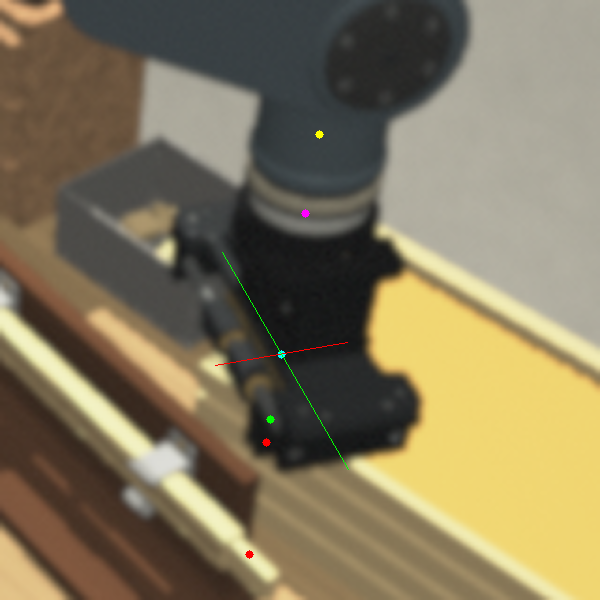

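The overlay shows the tool axis dots running through the flange. The fingertips are at (266,442), hidden behind the near linkage, and the lug target is at (249,554) on the lug's upper edge. Before descending I'll check the frame box's height.

```bash
python3 - <<'E'
from h import *
import pickle
D=pickle.load(open("d.pkl","rb"));T,S=D["top"],D["side"]
print(tri(T,(331,164),S,(386,242)),onz(T,331,178,0))
s=bot.read_state();R=np.array(s["tcp_rot"]);p=np.array(s["position"])
for a in(-.0375,.0375): print((p+R@[a,.095,0])[:2])
print(R.T@(np.array([.596,-.199,.150])-p))
E
```

```text
(array([ 0.72710613, -0.04838235,  0.03836889]), np.float64(0.006929466658665027)) [ 0.70555391 -0.04983465  0.        ]
[ 0.66856402 -0.12783737]
[ 0.60046995 -0.09640203]
[-1.57911230e-03 -5.11142538e-05  7.77887369e-02]
```

The box's near face is at x≈0.70 and the gripper's corner reaches only 0.67, so it clears. Descending.

Call:
servo_tool:
  targets:
    - {"offset":[0,0,0.003],"dr":[0,0,0]}
    - {"offset":[-0.001,0,0.01],"dr":[0,0,0]}
    - {"offset":[-0.001,0,0.02],"dr":[0,0,0]}
    - {"offset":[-0.001,0,0.032],"dr":[0,0,0]}
    - {"offset":[-0.001,0,0.044],"dr":[0,0,0]}
    - {"offset":[-0.001,0,0.055],"dr":[0,0,0]}
    - {"offset":[-0.001,0,0.065],"dr":[0,0,0]}
    - {"offset":[-0.001,0,0.072],"dr":[0,0,0]}
    - {"offset":[-0.001,0,0.076],"dr":[0,0,0]}
    - {"offset":[-0.001,0,0.078],"dr":[0,0,0]}
    - {"offset":[-0.001,0,0.078],"dr":[0,0,0]}
    - {"offset":[-0.001,0,0.078],"dr":[0,0,0]}
    - {"offset":[-0.001,0,0.078],"dr":[0,0,0]}
    - {"offset":[-0.001,0,0.078],"dr":[0,0,0]}

```text
time_s: 9.32
position: [0.5966, -0.1997, 0.1509]
tcp_rot: [[-0.908, 0.419, 0.001], [0.419, 0.908, -0.001], [-0.001, -0.0, -1.0]]
force: [0.8, 0.3, -0.6]
opening: 0.008
grasp_force: 0.0
```

```bash
python3 - <<'E'
from h import *
c=viewer.capture("side");s=bot.read_state();p=np.array(s["position"])
print(s["time_s"],p,s["force"]);print("tip crop",(proj(c,p-[0,0,.019])-[330,180])*5,"lug",(proj(c,[.596,-.199,.111])-[330,180])*5)
cv2.imwrite("pics/lug3.png",cv2.resize(c["color"][180:300,330:450],(600,600))[...,::-1])
E
```

```text
9.3667 [ 0.59656565 -0.19967894  0.15084894] [-0.15693677 -0.38692631 -0.20593556]
tip crop [339.73168407 458.80559667] lug [332.63006959 488.78284035]
```

View pics/lug3.png

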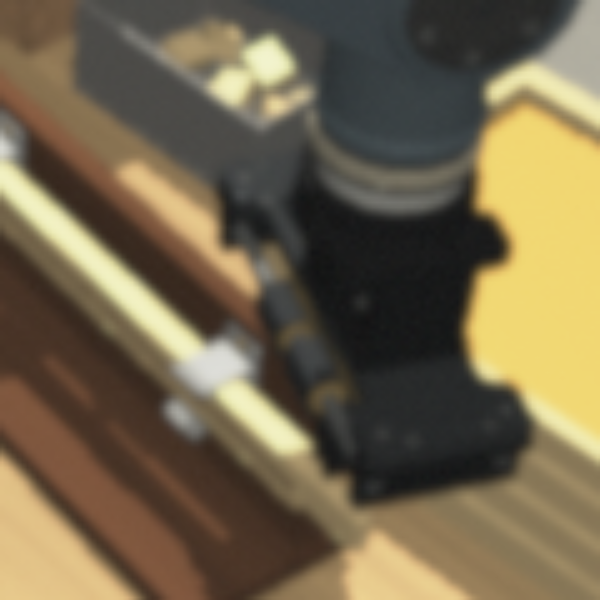

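The gripper tip at crop ≈(340,459) is just above the bare lug at about (333,489), with force near zero. Holding for two seconds.

Call:
servo_tool:
  targets:
    - {"offset":[0,0,0],"dr":[0,0,0]}
    - {"offset":[0,0,0],"dr":[0,0,0]}
    - {"offset":[0,0,0],"dr":[0,0,0]}
    - {"offset":[0,0,0],"dr":[0,0,0]}
    - {"offset":[0,0,0],"dr":[0,0,0]}
    - {"offset":[0,0,0],"dr":[0,0,0]}
    - {"offset":[0,0,0],"dr":[0,0,0]}
    - {"offset":[0,0,0],"dr":[0,0,0]}
    - {"offset":[0,0,0],"dr":[0,0,0]}
    - {"offset":[0,0,0],"dr":[0,0,0]}
    - {"offset":[0,0,0],"dr":[0,0,0]}
    - {"offset":[0,0,0],"dr":[0,0,0]}
    - {"offset":[0,0,0],"dr":[0,0,0]}
    - {"offset":[0,0,0],"dr":[0,0,0]}
    - {"offset":[0,0,0],"dr":[0,0,0]}
    - {"offset":[0,0,0],"dr":[0,0,0]}
    - {"offset":[0,0,0],"dr":[0,0,0]}
    - {"offset":[0,0,0],"dr":[0,0,0]}
    - {"offset":[0,0,0],"dr":[0,0,0]}
    - {"offset":[0,0,0],"dr":[0,0,0]}

```text
time_s: 11.03
position: [0.5962, -0.1995, 0.1502]
tcp_rot: [[-0.908, 0.419, -0.0], [0.419, 0.908, -0.0], [0.0, -0.0, -1.0]]
force: [-0.6, 0.0, -0.9]
opening: 0.002
grasp_force: 0.0
```

Call:
servo_tool:
  targets:
    - {"offset":[0,0,0],"dr":[0,0,0]}
    - {"offset":[0,0,0],"dr":[0,0,0]}
    - {"offset":[0,0,0],"dr":[0,0,0]}
    - {"offset":[0,0,0],"dr":[0,0,0]}
    - {"offset":[0,0,0],"dr":[0,0,0]}
    - {"offset":[0,0,0],"dr":[0,0,0]}
    - {"offset":[0,0,0],"dr":[0,0,0]}
    - {"offset":[0,0,0],"dr":[0,0,0]}
    - {"offset":[0,0,0],"dr":[0,0,0]}
    - {"offset":[0,0,0],"dr":[0,0,0]}

```text
time_s: 11.87
position: [0.5963, -0.1995, 0.1502]
tcp_rot: [[-0.908, 0.419, -0.0], [0.419, 0.908, 0.0], [0.0, 0.0, -1.0]]
force: [-0.7, -0.3, -0.3]
opening: 0.003
grasp_force: 0.0
```

```bash
python3 -c "
from h import *
print(bot.read_state()['position'],ticket.hand_in())"
```

```text
the job is handed in; nothing more can be done
[ 0.5962566  -0.19950254  0.15023786] None
```

I pointed straight down at the narrow spacer and then at the bare lug, about 2 cm above each for over two seconds, and handed the job in at about 12 s with the arm still pointing at the lug; wrist forces stayed under 1.5 N, with no sign of contact.

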